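Run a power module in under the contact head and hold the contacts on it

ROBOT

A 6-joint arm with a two-finger parallel gripper is mounted at the origin on a cart in front of the work surface, level with it; the furniture and walls round the work are solid. World frame = base frame: x ahead of the robot, y to its left, z up, the work surface at z = 0. Lengths are in mm, angles in rad, forces in N, time in s.
With the tool pointing down it reaches from about 325 to 875 mm from the base axis. Payload 4.4 kg.
Tool frame: the origin (TCP) lies midway between the tips of the shut fingers; the grasp point (between the pads) lies 19 mm behind it; z points along the fingers, y is the line along which they close (so a half turn about z gives the same grasp; the last joint's range is limited). The gripper opens to 85 mm and grips with 20 to 120 N. Pads are 22 mm wide; open, the fingers measure 114 mm over their backs; the gripper's body (76 mm by 85 mm) begins 54 mm behind the grasp point. The pads swing forward as they close: fully open they stand 13 mm farther back than shut.
Start: joints at [-1.329, 0.207, 1.542, -0, 1.393, -0.15], TCP at [220.085, -531.215, 198.482] pointing down, gripper open.
Joint ranges: [-2.73, 2.73], [-0.86, 2.22], [0.23, 2.46], [-1.11, 4.25], [0.08, 2.63], [-2.82, 2.82]. Speed limits (rad/s): [2.79, 2.79, 3.14, 3.14, 3.14, 3.14].

INTERFACE

Orientations are given as a unit quaternion [w, x, y, z].
In Python, from workcell import sensors, read_camera, ticket, look_for, cut_out gives the robot as it stands.
- The arm moves only by the tool arm_command, never from a script. Its argument "deltas" is one flat list of numbers, 5 for each row, row after row: the shift along the tool's x, y, z as a fraction of full scale, then the turn about the tool's z as a fraction of full scale, then the opening, from 0 (shut) to 1 (fully open). A call has 1 to 8 rows; each row shifts and turns the commanded pose from where the row before left it, along the tool's axes as they then stand; what a row does not reach is not made up. Full scale, the value 1, is 20 cm for a shift and pi/2 rad for a turn. A row lasts 1/10 s, in which the tool goes at most 50 mm and 8.59 degrees, less where a joint would pass 70% of its speed; a pose out of reach is approached as far as the arm can. A call with a number of a shift or a turn outside -1 to 1 is refused whole. A call with a gripper value outside its range is refused whole. The fingers move at their own pace and stop on an object; the grip force is fixed at half the most. Time passes only in rows, so rows that do not move let the fingers close. It gives the time, the measured TCP pose, the force, the opening and the grip force at its end, in the units of the state.
- sensors.observe(): the state, without advancing time (a new reading comes with each control period).
- read_camera(name): name is "scene" or "top"; returns a dict with "frame" (384x512x3 uint8, blue, green, red), "mtx" (3x3 intrinsics, pixels), "extrinsics" (4x4, takes a point from camera to world coordinates). Camera axes: x right, y up, looking along -z (the intrinsics and any distortion apply to the point x, -y, -z); pixel columns grow to the right and rows downward; lengths in mm; the calibration is good to about 2 mm. A picture is of the moment at which its call begins. There is no depth.
- ticket.close_job(): hands the job in; it is judged then, once.
Trained networks look in a picture, given as the dict that the camera call returned (one of the last four; its "shot" number tells which), for a name from the list of things; names that differ only in an ending like _2 or _b are one class to them, and where a whole thing is asked for, a point or a joint stands for the part that bears it (a point fixed in the world has none). Each returns a list of dicts, best first, with "confidence" (0 to 1); they miss things now and then, are a little off and sometimes report something else, mostly with a low value. They report only what shows in the picture. A call takes as long as a camera call. They do not tell look-alikes from the thing itself.
- look_for(picture, target): "centre" ([x, y, z] in mm, in world coordinates, good to about 4 mm: the middle of the surface that is visible of it).
- cut_out(picture, target): "pixels" (384x512 bool, what is visible of it).
The state is a dict: "time": time; "qpos": joint angles; "joint_velocities": joint speeds; "tau": joint torques, N m; "position": TCP position; "ee_rot": TCP orientation; "ft_force": force on the tool from outside, world axes, zero at the start; "torque": the same for the moment, N m; "opening": opening from 0.0 (shut) to 1.0 (fully open); "gripper_force": force on a finger pad.
Only numpy, scipy, OpenCV 4.12 (cv2) and the standard library are available. Lean on these libraries where they do the work, as an engineer would, in place of code of your own. Each camera call takes 0.05 s, during which the arm holds its last target. There are 200 camera calls.

TASK

The power module in the slide fixture has to go in under the contact head for its test. Press the lock button on the carriage right down and, keeping it down all the way, push the carriage along its rails against the far end stop; then let the button spring up so that the lock catches there, and press the contact head's pad down until the pins are firmly on the module. Finish while still holding the pad down; grasp and lift nothing, leave the module lying in its nest, and do not knock the other parts on the bench about.

Things in the scene. Friction and masses are not known exactly. Their poses are not given: they have to be found in the camera images.
- fixture: Slide fixture fixed to the bench: dark base 300 x 150 x 14 mm, two rails, a carriage, an aluminium bridge. Origin on the bench, on the middle line, 30 mm beyond the base's centre. x axis: the way the carriage is to slide; z up; the -y side (notched index bar) faces the robot. The bridge spans the rails at x = 46 to 86 mm, its beam from 79 to 95 mm above the bench.
- button_top (a point): Middle of the top of the lock button, a ribbed black cap 40 mm (along the slide) x 26 mm on the carriage; moves with it. 66 mm above the bench when up, 58 mm fully down (8 mm straight down to a hard stop). The grey housing round it, 52 x 38 mm, ends at 56 mm. Spring: 3 N to start, 6.5 N fully down. Its arm carries the lock tooth that stands in the index bar.
- push_lug (a point): Upright aluminium lug on the carriage ahead of the button, 40 mm wide, 6 mm thick, top 90 mm above the bench. The point is the middle of its top edge, on the face that looks back to the button, 28 mm ahead of the button's middle: a fingertip that presses the button can also push the carriage by this lug.
- carriage (a joint): Carriage position along the fixture's x axis, m: 0 at the start, 0.100 at the far end stop. About 1.5 N of friction once unlocked. The index bar has a notch every 0.020 m, the last at the end stop: with the button less than about 5 mm down the tooth catches in the next notch and blocks the carriage.
- lock_button (a joint): How far the lock button is pressed, m: 0 up (locked when in a notch), 0.008 fully down; the tooth is clear of the notches above 0.005.
- head_top (a point): Middle of the top of the contact head's pad, black, 44 mm (along the slide) x 34 mm, over the middle of the bridge; 120 mm above the bench when up, goes straight down 10 mm to a hard stop. With the carriage at its end stop, three sprung brass pins under the bridge meet the module when the pad is 6 mm down. About 2 N to start, 6 N at the bottom.
- contact_head (a joint): How far the contact head is pressed, m: 0 up, 0.010 at its bottom stop; springs back when released.
- igbt_centre (a point): Centre of the power module under test, a loose off-white block 36 x 62 x 19 mm (long side across the slide) with three screw terminals on top, lying in the nest on the carriage. Weighs 60 to 130 g.
- nest (a point): Point on the carriage where the module's centre lies when it is properly in the nest (walls 8 mm high, 1.5 mm of play), 50.5 mm above the bench; 98 mm ahead of the lock button. At the end stop it is directly under the contact head.
- spare_igbt: A second power module like the first, lying on the bench in front of the fixture; bystander. Origin under its centre.
- capacitor: Upright dark round capacitor, 30 mm across, 38 mm high, on the bench behind the fixture; bystander. Origin under its centre.
- heatsink: Finned metal heat sink 35 x 45 x 21 mm on the bench in front of the fixture; bystander. Origin under its centre.
- relay: Small blue relay 13 x 29 x 21 mm on the bench behind the fixture; bystander. Origin under its centre.
- parts_tin: Shallow round tin, 71 mm across, 21 mm high, right of the fixture; bystander. Origin under its centre.
- battery_box: Black battery box 39 x 80 x 28 mm, behind the fixture; bystander. Origin under its centre.
- torch: Small black torch 25 x 114 mm lying at the right rear; bystander. Origin under its centre.
- usb_dongle: Small blue dongle 21 x 44 x 11 mm lying near the test rack; bystander. Origin under its centre.
There are look-alikes about, which are no part of the job. What is shaped like the part that bears igbt_centre but blue or yellow is not meant.

How it is judged:
By the outcome, as a careful person would: the job done as asked, in the order asked, and still so for the second after the job is handed in, while the arm keeps its last pose, push and grip.
It also fails if it takes over 40 s, if anything falls off the work surface, if the arm or the gripper's body presses on something with over 40 N, if the wrist force passes 120 N, or if a joint passes its speed limit or range.

## Working session

There is one attempt and no reset: what is moved stays moved. The work goes in short steps, Python scripts to look and compute and a tool call to move; the robot and the scene stay as the last step left them, time stands still between calls to the robot, and variables do not carry over. Pictures are saved under pics/ and viewed, at most 10 in all, crops included, and the job is handed in when it is done.

Besides the shell and the picture viewer there is one more tool, called after "Call:" as a command line: name --argument value ..., lists and objects as JSON in quotes. arm_command: Moves the arm, as the interface text tells. Its arguments: {"type":"object","properties":{"deltas":{"type":"array","items":{"type":"number","minimum":-1,"maximum":1}}},"required":["deltas"]}

```bash
mkdir -p pics
cat > h.py <<'E'
import numpy as np, cv2
from workcell import sensors, read_camera, ticket, look_for, cut_out
def proj(p,P):
    T=np.linalg.inv(p["extrinsics"]); q=(T@np.append(P,1))[:3]; q=np.array([q[0],-q[1],-q[2]]); u=p["mtx"]@q; return u[:2]/u[2]
def ray(p,uv):
    d=np.linalg.inv(p["mtx"])@np.array([uv[0],uv[1],1.]); d=np.array([d[0],-d[1],-d[2]]); E=p["extrinsics"]; return E[:3,3],E[:3,:3]@d
def atz(p,uv,z):
    o,d=ray(p,uv); return o+d*(z-o[2])/d[2]
def tri(p1,a,p2,b):
    A=[];B=[]
    for p,u in((p1,a),(p2,b)):
        o,d=ray(p,u); d/=np.linalg.norm(d); M=np.eye(3)-np.outer(d,d); A.append(M);B.append(M@o)
    return np.linalg.solve(sum(A),sum(B))
E
python3 - <<'E'
from h import *
a=read_camera("scene");b=read_camera("top")
print({k:v for k,v in a.items() if k!="frame"}.keys(),a["extrinsics"].round(2),b["extrinsics"].round(2))
cv2.imwrite("pics/a.png",cv2.resize(a["frame"],(800,600)));cv2.imwrite("pics/b.png",cv2.resize(b["frame"],(800,600)))
for t in["button_top","push_lug","head_top","igbt_centre","nest","fixture"]:
  for n,p in(("s",a),("t",b)):
    print(t,n,[(np.round(r["centre"],1).tolist(),round(r["confidence"],2),proj(p,r["centre"]).round().tolist()) for r in look_for(p,t)[:3]])
s=sensors.observe();print(s["position"],s["ee_rot"],s["ft_force"],s["opening"],s["time"])
E
```

```text
dict_keys(['mtx', 'extrinsics', 'shot']) [[ 5.1000e-01  4.3000e-01 -7.5000e-01 -1.4003e+02]
 [-8.6000e-01  2.4000e-01 -4.4000e-01 -6.5297e+02]
 [-1.0000e-02  8.7000e-01  4.9000e-01  5.4708e+02]
 [ 0.0000e+00  0.0000e+00  0.0000e+00  1.0000e+00]] [[ 2.00000e-02  1.00000e+00 -6.00000e-02  4.95820e+02]
 [-1.00000e+00  2.00000e-02 -2.00000e-02 -2.26660e+02]
 [-2.00000e-02  6.00000e-02  1.00000e+00  1.06763e+03]
 [ 0.00000e+00  0.00000e+00  0.00000e+00  1.00000e+00]]
button_top s [([476.7, -113.3, 61.5], 0.59, [198.0, 200.0]), ([646.6, -159.5, 21.5], 0.5, [250.0, 189.0])]
button_top t [([483.3, -102.7, 68.5], 0.59, [213.0, 221.0])]
push_lug s [([487.5, -143.5, 43.6], 0.72, [211.0, 207.0]), ([472.4, -112.2, 60.9], 0.38, [197.0, 201.0])]
push_lug t [([509.7, -135.3, 43.4], 0.92, [227.0, 210.0])]
head_top s []
head_top t [([576.9, -278.8, 119.4], 0.75, [285.0, 183.0]), ([416.2, -402.9, 7.4], 0.57, [329.0, 248.0])]
igbt_centre s [([323.9, -110.1, 16.6], 0.93, [156.0, 247.0]), ([310.8, -245.6, 16.7], 0.87, [201.0, 271.0]), ([392.6, 56.5, 16.8], 0.72, [127.0, 213.0])]
igbt_centre t [([332.3, -105.1, 17.4], 0.86, [215.0, 278.0]), ([530.5, -187.1, 61.1], 0.76, [247.0, 202.0]), ([319.0, -234.9, 11.4], 0.67, [264.0, 284.0])]
nest s [([489.1, -141.8, 43.5], 0.71, [211.0, 207.0])]
nest t [([534.4, -196.2, 35.3], 0.71, [251.0, 201.0]), ([466.8, -328.2, 17.1], 0.63, [301.0, 228.0]), ([572.6, -276.6, 120.0], 0.54, [284.0, 185.0])]
fixture s [([485.4, -181.9, 30.5], 0.58, [224.0, 216.0])]
fixture t [([531.5, -198.2, 34.8], 0.61, [252.0, 203.0])]
[ 220.10669983 -531.21970459  198.51087768] [2.13765136e-05 9.80774232e-01 1.95145857e-01 8.08178714e-06] [ 0.27275171 -0.0736289  -0.28977356] 0.9974837774576021 0.7
```

View pics/a.png

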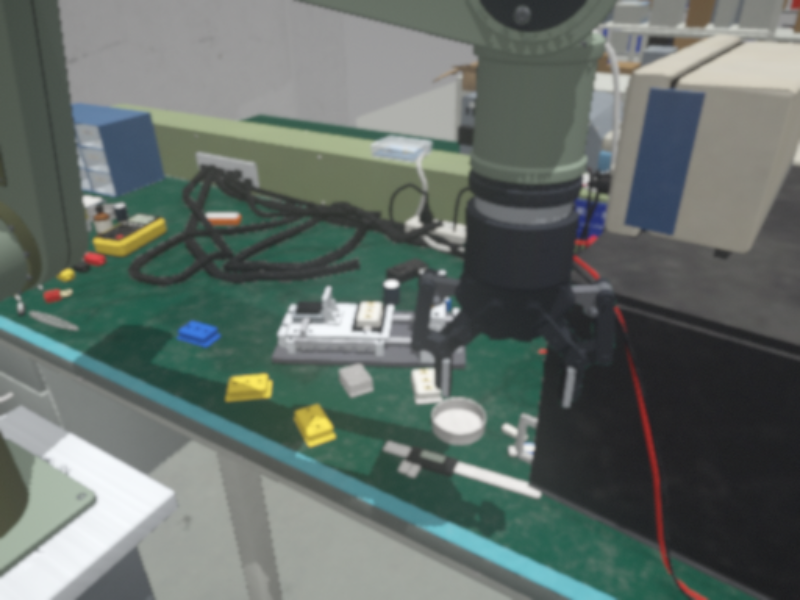

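View pics/b.png

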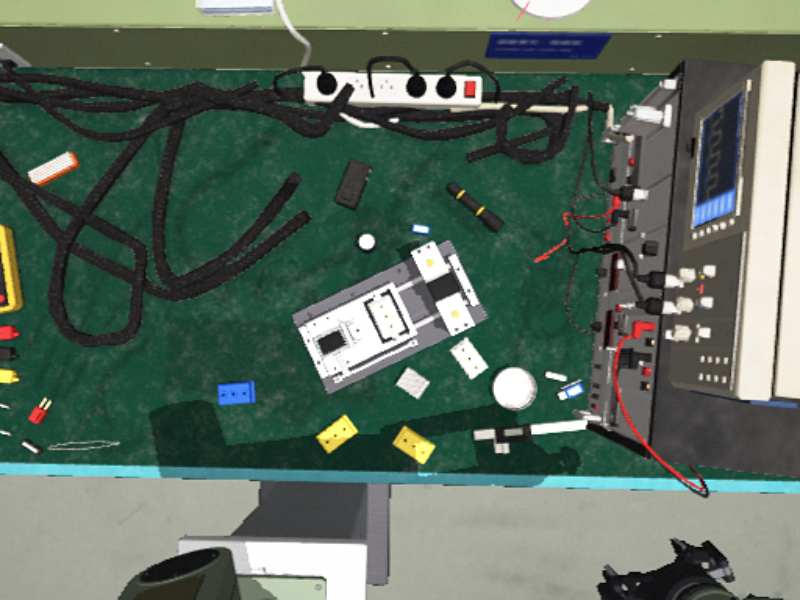

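The top view shows the fixture at about (390,315) in the 800x600 picture. The button is at (330,342), the module in the nest at (388,312) and the black head pad at (443,287). Look-alikes for the module:
- blue (236,393)
- yellow (337,434) and (413,445)
- off-white spare (468,357), lying on the bench

The module meant is the off-white one in the nest.

I'll check that in a close crop.

Run:
```python
from h import *
b=read_camera("top"); a=read_camera("scene")
c=b["frame"][145:260,180:320]; cv2.imwrite("pics/c.png",cv2.resize(c,None,fx=5,fy=5,interpolation=cv2.INTER_CUBIC))
for t in["button_top","head_top","push_lug"]:
  for n,p in (("t",b),("s",a)):
    for r in cut_out(p,t)[:2]:
        m=r["pixels"]; v,u=np.nonzero(m); print(t,n,r["confidence"],len(u),u.mean(),v.mean(),u.min(),u.max(),v.min(),v.max())
```

```text
button_top t 0.59 216 212.79166666666666 222.24537037037038 203 222 212 238
button_top t 0.43 322 305.5745341614907 133.90372670807454 287 321 117 148
button_top s 0.74 163 197.04907975460122 199.46012269938652 190 206 193 215
head_top t 0.5 272 282.8272058823529 183.50367647058823 273 293 174 193
push_lug t 0.82 1901 227.28616517622305 212.12414518674382 196 265 182 239
push_lug s 0.65 1301 215.1160645657187 205.83781706379708 185 251 186 219
```

View pics/c.png

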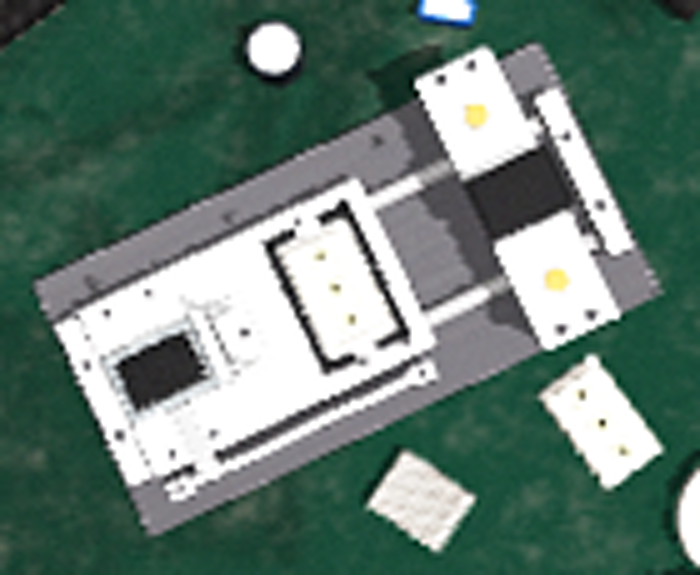

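The crop shows the off-white module lying in the nest at (335,285), the black button at (160,369), the lug just ahead of it at about (215,340), and the head pad at (521,194).

Run:
```python
from h import *
b=read_camera("top");a=read_camera("scene")
f=lambda u,v:(u/5+180-.4,v/5+145-.4)
B=atz(b,f(160,369),66);H=atz(b,f(521,194),120);print("B",B,"H",H,"dist",np.linalg.norm((H-B)[:2]))
C=[atz(b,f(*q),14) for q in((35,285),(540,45),(660,292),(150,535))]
print(np.round(C,1),[np.linalg.norm(C[i]-C[(i+1)%4]) for i in range(4)])
d=(H-B)[:2];print("dirHB",np.degrees(np.arctan2(d[1],d[0])))
for i,j in((0,1),(3,2)):
  d=(C[j]-C[i])[:2];print(np.degrees(np.arctan2(d[1],d[0])))
c=np.mean(C,0);d=(H-B)[:2]/np.linalg.norm((H-B)[:2]);print("origin",c[:2]+30*d,"head pred",c[:2]+96*d,"but pred",c[:2]-102*d)
print("tri B",tri(b,f(160,369),a,(197,199.5)),"sceneB",proj(a,B))
s=sensors.observe();from scipy.spatial.transform import Rotation as R
q=s["ee_rot"];print(R.from_quat([q[1],q[2],q[3],q[0]]).as_matrix().round(3))
```

```text
B [488.59964136 -98.7919826   66.        ] H [ 575.73250103 -276.44548371  120.        ] dist 197.87092179247244
[[ 531.6  -24.3   14. ]
 [ 664.7 -291.    14. ]
 [ 533.9 -356.2   14. ]
 [ 400.8  -89.1   14. ]] [np.float64(298.05310915955465), np.float64(146.09714978363633), np.float64(298.44642532100994), np.float64(145.972555646658)]
dirHB -63.873656590558284
-63.47593854352708
-63.499968446910266
origin [ 545.93863784 -217.09862689] head pred [ 575.00187101 -276.35509048] but pred [487.81217149 -98.5856997 ]
tri B [489.10219234 -97.69888831  51.18694051] sceneB [196.28560039 194.65132168]
[[ 0.924  0.383  0.   ]
 [ 0.383 -0.924 -0.   ]
 [ 0.     0.    -1.   ]]
```

Call:
arm_command --deltas '[0.148,-0.102,0,0,0,0.148,-0.102,0,0,0,0.148,-0.102,0,0,0,0.148,-0.102,0,0,0,0.148,-0.102,0,0,0,0.148,-0.102,0,0,0,0.148,-0.102,0,0,0,0,0,0,0,0]'

```text
time: 2.0
position: [358.5, -316.6, 198.5]
ee_rot: [-0.001, 0.98, 0.198, 0.001]
ft_force: [-0.2, -1.2, -0.1]
opening: -0.0
gripper_force: 0.0
```

Call:
arm_command --deltas '[0.148,-0.102,0,0,0,0.148,-0.102,0,0,0,0.148,-0.102,0,0,0,0.148,-0.102,0,0,0,0.148,-0.102,0,0,0,0.148,-0.102,0,0,0,0.148,-0.102,0,0,0,0,0,0,0,0]'

```text
time: 2.8
position: [495.3, -106.3, 198.6]
ee_rot: [-0.0, 0.98, 0.197, 0.001]
ft_force: [0.0, -0.5, -0.2]
opening: 0.003
gripper_force: 0.0
```

Call:
arm_command --deltas '[0,0,0,-0.08,0,0,0,0,-0.08,0,0,0,0,-0.08,0,0,0,0,-0.08,0,0,0,0,-0.08,0,0,0,0,-0.08,0,0,0,0,-0.08,0,0,0,0,-0.08,0]'

```text
time: 3.6
position: [493.2, -110.2, 198.5]
ee_rot: [0.0, 0.764, 0.645, -0.0]
ft_force: [-0.0, -0.1, 0.0]
opening: 0.002
gripper_force: 0.0
```

Call:
arm_command --deltas '[0,0,0,-0.08,0,0,0,0,-0.08,0,0,0,0,-0.08,0,0,0,0,-0.08,0,0,0,0,-0.083,0,0,0,0,0,0,0,0,0,0,0]'

```text
time: 4.3
position: [493.4, -109.6, 198.5]
ee_rot: [-0.0, 0.529, 0.849, -0.0]
ft_force: [0.0, 0.8, 0.5]
opening: 0.002
gripper_force: 0.0
```

Call:
arm_command --deltas '[0,0,0.1,0,0,0,0,0.1,0,0,0,0,0.1,0,0,0,0,0.1,0,0,0,0,0.08,0,0,0,0,0,0,0]'

```text
time: 4.9
position: [491.2, -108.2, 99.9]
ee_rot: [-0.003, 0.528, 0.849, -0.001]
ft_force: [-0.1, -0.9, -0.3]
opening: -0.001
gripper_force: 0.0
```

Run:
```python
from h import *
a=read_camera("scene");b=read_camera("top");s=sensors.observe();P=s["position"];print(P)
d=np.array([.443,-.8965,0]);print("tip",proj(a,P)); B=np.array([488.2,-98.7,66]);L=B+28*d+[0,0,24]
print("B",proj(a,B),"L",proj(a,L),proj(a,L+[17.9,8.9,0]),proj(a,L-[17.9,8.9,0]))
c=a["frame"][130:240,150:290]; cv2.imwrite("pics/d.png",np.hstack([cv2.resize(c,None,fx=5.7,fy=5.4,interpolation=cv2.INTER_CUBIC)]))
```

```text
[ 493.57248754 -109.02683265  102.60843508]
tip [199.48037606 181.97998414]
B [196.15697393 194.71243002] L [206.42109694 186.66089489] [207.89823845 182.79967697] [204.88843373 190.66724541]
```

View pics/d.png

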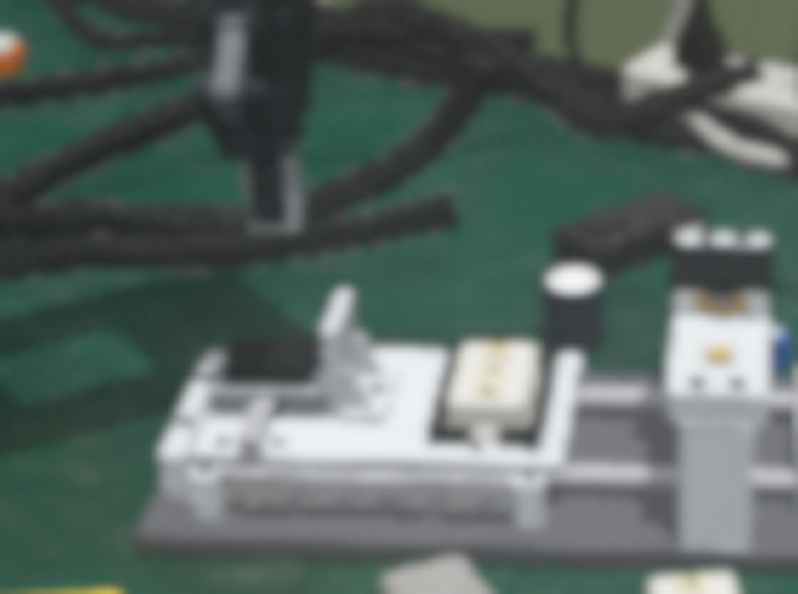

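The shut fingertip is at crop (275,230), or scene pixel (198,172.5), while the reported TCP projects to (199.5,182). The button is at (270,360) and the lug top at (342,293). I'll resolve that height mismatch before pressing.

Run:
```python
from h import *
a=read_camera("scene");b=read_camera("top");P=sensors.observe()["position"];print(P,sensors.observe()["opening"],a["mtx"])
print(proj(a,P),proj(a,P+[0,0,16]),"start",proj(a,[220,-531,198]),proj(a,[220,-531,211]),"top",proj(b,P))
H=np.array([575.4,-276.4,120]);print("H",proj(a,H),"fix ends",[proj(a,q).round(1) for q in([400.8,-89.1,14],[533.9,-356.2,14])])
big=np.hstack([cv2.resize(a["frame"][140:220,160:240],(400,400)),cv2.resize(b["frame"][170:270,170:270],(400,400))]);cv2.imwrite("pics/e.png",big)
```

```text
[ 494.56846007 -109.29477635  103.70874045] 0.0006877929988649745 [[379.24186024   0.         258.06977373]
 [  0.         379.24186024 189.2954198 ]
 [  0.           0.           1.        ]]
[199.77876557 181.44468485] [199.21212237 175.68606155] start [319.59099008 280.24474889] [320.29108656 272.67811981] top [213.99907738 216.0922075 ]
H [275.17402947 177.67974113] fix ends [array([172.3, 228.2]), array([296.1, 232.1])]
```

View pics/e.png

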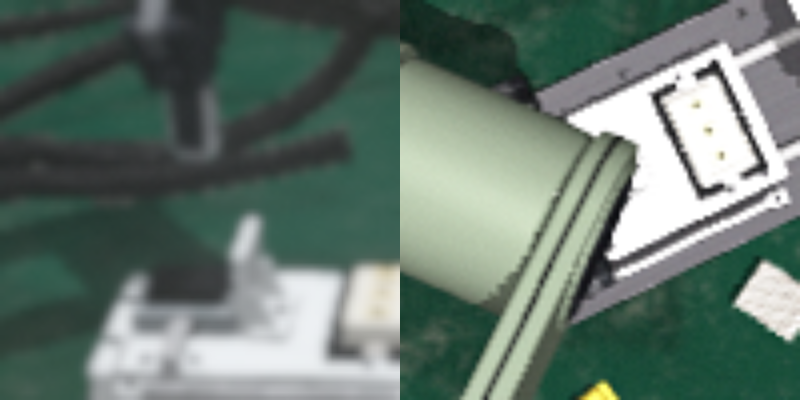

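Call:
arm_command --deltas '[0,0,0.05,0,0,0,0,0.05,0,0,0,0,0.03,0,0,0,0,0,0,0,0,0,0,0,0]'

```text
time: 5.6
position: [493.4, -108.6, 76.1]
ee_rot: [-0.0, 0.527, 0.85, -0.0]
ft_force: [0.1, -0.0, 0.5]
opening: -0.002
gripper_force: 0.0
```

Run:
```python
from h import *
a=read_camera("scene");s=sensors.observe();P=s["position"];print(P,s["ft_force"],proj(a,P))
A=cv2.resize(a["frame"][140:220,160:240],(500,500))
f=cv2.imread("pics/b.png")[470:600,560:800];f=cv2.resize(f,(300,162));A=np.hstack([A,np.vstack([f,np.zeros((338,300,3),np.uint8)])])
cv2.imwrite("pics/f.png",A)
b=read_camera("top");print("start in b.png",[proj(b,q)*1.5625 for q in([220,-531,198],[220,-531,211],[220,-531,240])])
```

```text
[ 493.67830052 -108.7559661    76.43573788] [ 0.77321715  0.02207533 -0.28033934] [200.33108049 191.14153124]
start in b.png [array([630.08338704, 545.67994688]), array([633.51767909, 548.91578596]), array([641.57888266, 556.51116723])]
```

View pics/f.png

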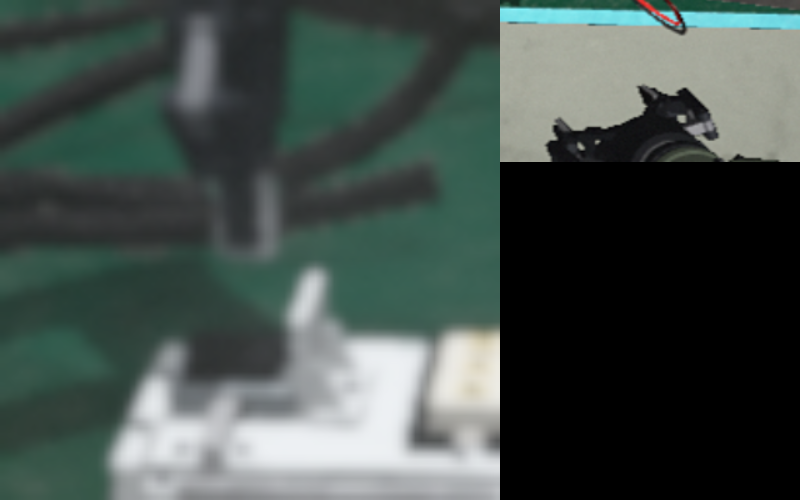

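The fingertip is at about (199.5,180), above the lug top at (210,184), and the button is at (198,197). The tip therefore looks about 25-30 mm higher than the reported TCP. I'll go down in small steps, guided by force.

Call:
arm_command --deltas '[0,0,0.02,0,0,0,0,0.02,0,0,0,0,0.01,0,0,0,0,0,0,0,0,0,0,0,0]'

```text
time: 6.2
position: [493.6, -108.7, 66.4]
ee_rot: [-0.0, 0.527, 0.85, -0.0]
ft_force: [0.3, -0.5, 1.1]
opening: -0.0
gripper_force: 0.0
```

Call:
arm_command --deltas '[0,0,0.01,0,0,0,0,0,0,0,0,0,0,0,0]'

```text
time: 6.5
position: [493.6, -108.8, 64.5]
ee_rot: [-0.0, 0.527, 0.85, -0.0]
ft_force: [0.2, 0.3, 0.2]
opening: 0.002
gripper_force: 0.0
```

Call:
arm_command --deltas '[0,0,0.015,0,0,0,0,0.015,0,0,0,0,0,0,0,0,0,0,0,0]'

```text
time: 6.9
position: [493.4, -108.7, 58.3]
ee_rot: [-0.0, 0.527, 0.85, -0.0]
ft_force: [0.3, 0.4, 0.0]
opening: 0.003
gripper_force: 0.0
```

Run:
```python
from h import *
a=read_camera("scene");s=sensors.observe();P=s["position"];print(P,s["ft_force"],proj(a,P))
A=cv2.resize(a["frame"][140:220,160:240],(600,600),interpolation=cv2.INTER_CUBIC)
cv2.imwrite("pics/g.png",A)
```

```text
[ 493.55775837 -108.71170515   58.39516672] [0.10520979 0.53177464 0.66162696] [200.90141333 197.35858734]
```

View pics/g.png

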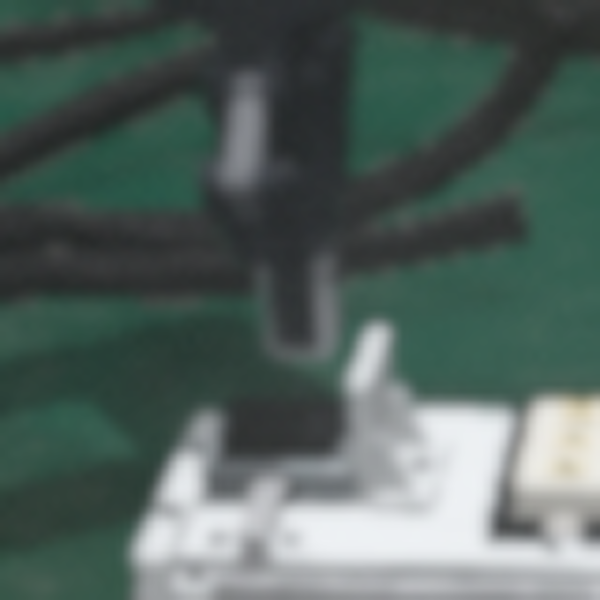

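The tip, at (200,187), is over the button at (198,197) with a visible gap of roughly 20-27 mm. It stands short of the lug. I continue down.

Call:
arm_command --deltas '[0,0,0.02,0,0,0,0,0.02,0,0,0,0,0.01,0,0,0,0,0,0,0]'

```text
time: 7.35
position: [493.1, -108.5, 47.9]
ee_rot: [-0.001, 0.527, 0.85, -0.0]
ft_force: [-0.7, 0.4, 0.9]
opening: -0.003
gripper_force: 0.0
```

Call:
arm_command --deltas '[0,0,0.015,0,0,0,0,0,0,0,0,0,0,0,0]'

```text
time: 7.65
position: [493.6, -108.7, 45.4]
ee_rot: [-0.0, 0.527, 0.85, 0.0]
ft_force: [-1.0, -1.3, 0.1]
opening: 0.002
gripper_force: 0.0
```

Call:
arm_command --deltas '[0,0,0.015,0,0,0,0,0,0,0,0,0,0,0,0]'

```text
time: 7.95
position: [493.5, -108.7, 42.4]
ee_rot: [-0.0, 0.527, 0.85, -0.0]
ft_force: [-0.3, 0.4, -0.0]
opening: 0.0
gripper_force: 0.0
```

Call:
arm_command --deltas '[0,0,0.015,0,0,0,0,0,0,0,0,0,0,0,0]'

```text
time: 8.25
position: [493.5, -108.7, 39.3]
ee_rot: [-0.0, 0.527, 0.85, -0.0]
ft_force: [0.4, 0.4, -0.2]
opening: 0.001
gripper_force: 0.0
```

Call:
arm_command --deltas '[0,0,0.015,0,0,0,0,0,0,0,0,0,0,0,0]'

```text
time: 8.55
position: [493.5, -108.7, 36.3]
ee_rot: [-0.0, 0.527, 0.85, -0.0]
ft_force: [0.1, 0.3, 0.2]
opening: 0.002
gripper_force: 0.0
```

Run:
```python
from h import *
a=read_camera("scene");b=read_camera("top");s=sensors.observe();P=s["position"];print(P,s["ft_force"],proj(a,P))
A=cv2.resize(a["frame"][150:220,170:230],(480,560),interpolation=cv2.INTER_CUBIC)
B=cv2.resize(b["frame"][180:260,180:220],(280,560),interpolation=cv2.INTER_CUBIC)
cv2.imwrite("pics/h.png",np.hstack([A,B]))
```

```text
[ 493.61885228 -108.74825701   36.4858866 ] [ 0.30916744 -0.1331615   1.11253542] [201.65839225 204.7277502 ]
```

View pics/h.png

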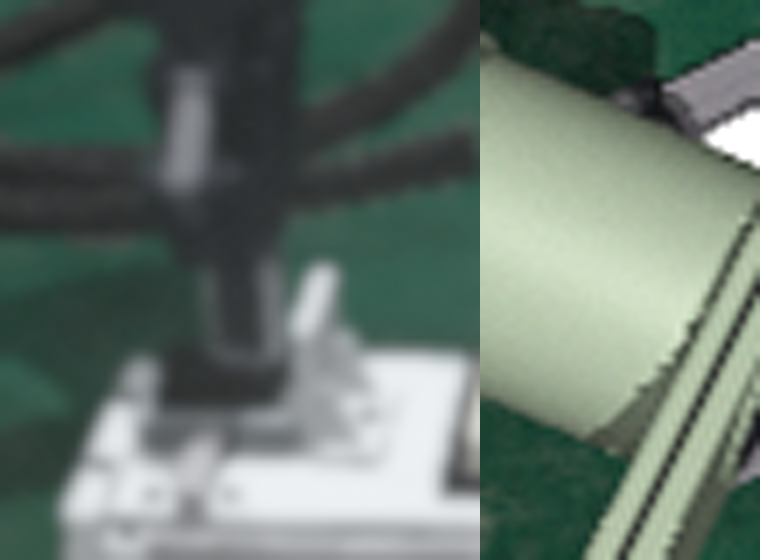

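The tip's lower edge is at (200,195.6), over the far half of the button, which spans rows 194-201. There is no contact force yet. I keep going down in 2-3 mm steps.

Call:
arm_command --deltas '[0,0,0.015,0,0,0,0,0,0,0,0,0,0,0,0]'

```text
time: 8.95
position: [493.5, -108.7, 33.4]
ee_rot: [-0.0, 0.527, 0.85, -0.0]
ft_force: [-0.4, -0.3, -0.3]
opening: -0.003
gripper_force: 0.0
```

Call:
arm_command --deltas '[0,0,0.015,0,0,0,0,0,0,0,0,0,0,0,0]'

```text
time: 9.25
position: [493.7, -108.8, 30.8]
ee_rot: [0.0, 0.527, 0.85, -0.0]
ft_force: [-1.3, 0.1, 4.4]
opening: -0.003
gripper_force: 2.1
```

Call:
arm_command --deltas '[0,0,0.01,0,0,0,0,0,0,0,0,0,0,0,0]'

```text
time: 9.55
position: [493.7, -108.8, 28.6]
ee_rot: [0.0, 0.527, 0.85, -0.0]
ft_force: [-1.8, 0.6, 5.8]
opening: 0.002
gripper_force: 2.5
```

Contact with the button came at a reading of about 33, which fits the offset seen. The tip sits towards the far side of the cap, so I lift clear, move 8 mm toward the robot (-y of the tool), and press again.

Call:
arm_command --deltas '[0,0,-0.045,0,0,0,0,0,0,0,0,-0.04,0,0,0,0,0,0,0,0,0,0,0.025,0,0,0,0,0,0,0,0,0,0,0,0]'

```text
time: 10.25
position: [486.3, -112.4, 32.5]
ee_rot: [-0.0, 0.527, 0.85, -0.0]
ft_force: [-2.4, -1.2, 3.7]
opening: -0.0
gripper_force: 1.7
```

Call:
arm_command --deltas '[0,0,0.02,0,0,0,0,0,0,0,0,0,0,0,0]'

```text
time: 10.55
position: [486.5, -112.5, 28.6]
ee_rot: [0.0, 0.527, 0.85, -0.0]
ft_force: [-1.7, -0.6, 5.0]
opening: 0.0
gripper_force: 2.5
```

Call:
arm_command --deltas '[0,0,0.02,0,0,0,0,0,0,0,0,0,0,0,0]'

```text
time: 10.85
position: [486.9, -112.9, 25.2]
ee_rot: [0.001, 0.527, 0.85, -0.0]
ft_force: [-1.8, -0.5, 7.0]
opening: -0.002
gripper_force: 3.7
```

Run:
```python
from h import *
a=read_camera("scene");s=sensors.observe();P=s["position"];print(P,s["ft_force"],s["torque"],proj(a,P))
A=cv2.resize(a["frame"][160:215,170:235],(650,550),interpolation=cv2.INTER_CUBIC)
cv2.imwrite("pics/i.png",A)
```

```text
[ 486.93621123 -112.85696977   25.2268706 ] [-2.8123239  -0.98927264  8.02257901] [-0.26052709  0.40758618  0.02599881] [201.6978321  210.10964876]
```

View pics/i.png

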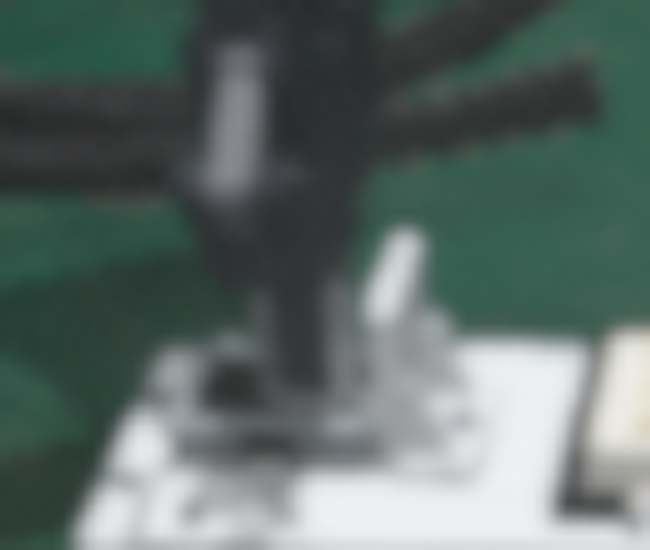

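The button is fully down with the fingertip squarely on it, at (300,340) in the crop, and the lug is just ahead at (390,280). I add a little down force and start the slide along tool -x.

Call:
arm_command --deltas '[0,0,0.015,0,0,0,0,0,0,0]'

```text
time: 11.1
position: [488.2, -114.7, 25.0]
ee_rot: [0.002, 0.527, 0.85, -0.001]
ft_force: [-7.9, -3.2, 21.7]
opening: 0.003
gripper_force: 11.4
```

Call:
arm_command --deltas '[-0.02,0,0,0,0,-0.02,0,0,0,0,-0.02,0,0,0,0,0,0,0,0,0]'

```text
time: 11.5
position: [493.7, -125.8, 25.0]
ee_rot: [0.002, 0.527, 0.85, -0.001]
ft_force: [-5.8, -3.6, 21.2]
opening: 0.001
gripper_force: 10.7
```

Call:
arm_command --deltas '[-0.025,0,0,0,0,-0.025,0,0,0,0,-0.025,0,0,0,0,-0.025,0,0,0,0,-0.025,0,0,0,0,-0.025,0,0,0,0,-0.025,0,0,0,0,0,0,0,0,0]'

```text
time: 12.3
position: [509.5, -157.4, 25.1]
ee_rot: [0.003, 0.527, 0.85, -0.001]
ft_force: [-5.8, -3.5, 19.3]
opening: 0.004
gripper_force: 9.6
```

Call:
arm_command --deltas '[-0.025,0,0,0,0,-0.025,0,0,0,0,-0.025,0,0,0,0,-0.025,0,0,0,0,-0.025,0,0,0,0,-0.025,0,0,0,0,-0.025,0,0,0,0,0,0,0,0,0]'

```text
time: 13.1
position: [525.2, -188.8, 25.1]
ee_rot: [0.003, 0.527, 0.85, -0.001]
ft_force: [-5.2, -2.5, 18.2]
opening: -0.006
gripper_force: 8.7
```

Call:
arm_command --deltas '[-0.02,0,0,0,0,-0.02,0,0,0,0,-0.015,0,0,0,0,0,0,0,0,0]'

```text
time: 13.5
position: [529.9, -198.2, 25.1]
ee_rot: [0.003, 0.527, 0.85, -0.001]
ft_force: [-4.5, -0.8, 17.0]
opening: 0.002
gripper_force: 8.8
```

Call:
arm_command --deltas '[-0.015,0,0,0,0,-0.015,0,0,0,0,0,0,0,0,0]'

```text
time: 13.8
position: [531.8, -202.2, 25.0]
ee_rot: [0.001, 0.527, 0.85, -0.0]
ft_force: [-6.0, 1.0, 20.0]
opening: -0.001
gripper_force: 10.2
```

Call:
arm_command --deltas '[-0.015,0,0,0,0,-0.015,0,0,0,0,0,0,0,0,0]'

```text
time: 14.1
position: [531.9, -202.7, 24.8]
ee_rot: [-0.004, 0.527, 0.85, 0.002]
ft_force: [-10.2, 12.4, 29.8]
opening: 0.0
gripper_force: 14.6
```

Call:
arm_command --deltas '[-0.015,0,0,0,0,-0.015,0,0,0,0,0,0,0,0,0]'

```text
time: 14.4
position: [534.9, -207.1, 24.7]
ee_rot: [-0.003, 0.527, 0.85, 0.003]
ft_force: [-9.8, 13.9, 29.7]
opening: 0.001
gripper_force: 14.6
```

Run:
```python
from h import *
b=read_camera("top");a=read_camera("scene");s=sensors.observe();print(s["position"],s["ft_force"])
for p in(a,b):print([(np.round(r["centre"],1).tolist(),round(r["confidence"],2)) for r in look_for(p,"push_lug")[:2]+look_for(p,"button_top")[:2]])
cv2.imwrite("pics/j.png",np.hstack([cv2.resize(b["frame"][145:245,200:320],None,fx=3.3,fy=5,interpolation=3),cv2.resize(a["frame"][155:240,190:310],None,fx=3.3,fy=500/85,interpolation=3)]))
```

```text
[ 534.89109134 -207.03096958   24.7103536 ] [-9.30529044 13.60561084 27.64034214]
[([530.4, -228.5, 40.5], 0.93), ([528.3, -226.6, 37.3], 0.21)]
[([566.3, -280.9, 41.3], 0.58), ([412.5, -497.9, 12.4], 0.41)]
```

View pics/j.png

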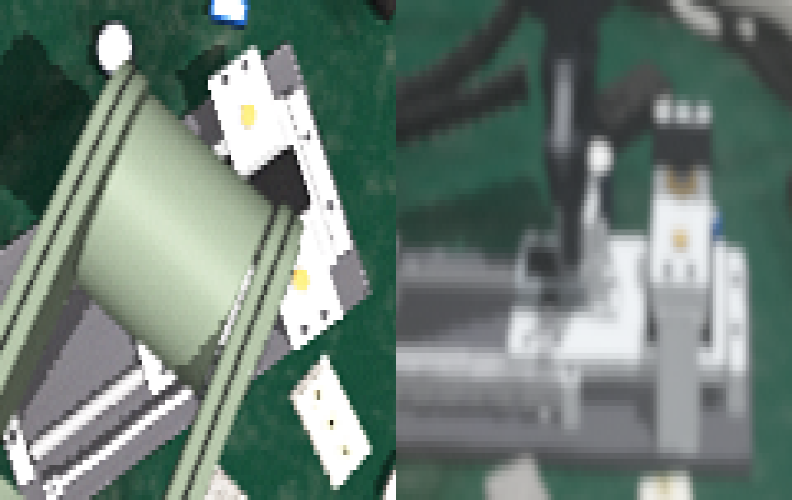

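The carriage's front edge now sits under the bridge against the end plate, at about (730,270) in the right half. The fingertip is still on the button at about (570,250). The carriage stalled after about 100 mm, and after that the tip only slid on the cap. I push a little more against the lug to confirm.

Call:
arm_command --deltas '[-0.015,0,0,0,0,-0.01,0,0,0,0,0,0,0,0,0]'

```text
time: 15.0
position: [534.6, -206.7, 24.7]
ee_rot: [-0.008, 0.527, 0.85, 0.005]
ft_force: [-15.0, 26.0, 38.8]
opening: 0.001
gripper_force: 21.6
```

It is rigid against the stop. I now rise straight up, still leaning forward, so the button springs up in the last notch.

Call:
arm_command --deltas '[0,0,-0.015,0,0,0,0,-0.015,0,0,0,0,-0.015,0,0,0,0,-0.015,0,0,0,0,-0.015,0,0,0,0,0,0,0]'

```text
time: 15.6
position: [532.7, -207.9, 32.1]
ee_rot: [-0.009, 0.527, 0.85, 0.003]
ft_force: [-3.6, 13.4, -0.1]
opening: 0.001
gripper_force: 8.7
```

Call:
arm_command --deltas '[0.02,0,0,0,0,0,0,0,0,0,0,0,0,0,0]'

```text
time: 15.9
position: [533.1, -208.0, 33.6]
ee_rot: [-0.005, 0.527, 0.85, 0.002]
ft_force: [-1.5, 7.8, -1.3]
opening: -0.002
gripper_force: 3.9
```

Call:
arm_command --deltas '[0.01,0,-0.03,0,0,0.01,0,-0.05,0,0,0,0,-0.1,0,0,0,0,-0.1,0,0,0,0,-0.08,0,0,0,0,0,0,0,0,0,0,0,0]'

```text
time: 16.6
position: [535.2, -209.8, 109.5]
ee_rot: [0.001, 0.527, 0.85, -0.0]
ft_force: [0.1, 0.4, -0.4]
opening: 0.0
gripper_force: 0.0
```

Run:
```python
from h import *
from scipy.spatial.transform import Rotation as R
s=sensors.observe();P=s["position"];q=s["ee_rot"];M=R.from_quat([q[1],q[2],q[3],q[0]]).as_matrix()
print(P,s["ft_force"],(M.T@(np.array([570.6,-279.5,P[2]])-P))/200)
a=read_camera("scene")
for t in("button_top","push_lug","igbt_centre"):print(t,[(np.round(r["centre"],1).tolist(),round(r["confidence"],2),proj(a,r["centre"]).round(1)) for r in look_for(a,t)[:4]])
```

```text
[ 535.20754119 -209.75364853  109.53227941] [ 0.10410564  0.36855096 -0.43799905] [-0.39104318  0.0037141   0.00096489]
button_top [([522.1, -200.8, 63.8], 0.65, array([237.6, 199.7]))]
push_lug [([530.2, -227.8, 43.1], 0.57, array([248.9, 208.1]))]
igbt_centre [([391.3, 54.9, 18.5], 0.79, array([126.8, 212.5])), ([308.8, -248.5, 16.7], 0.76, array([201.2, 272.3])), ([327.6, -113.0, 18.0], 0.69, array([158.2, 246.4]))]
```

The scene-camera network puts the button displacement at about 99 mm, with the button up, so the carriage is in the last notch. Next I go over the pad.

Call:
arm_command --deltas '[-0.1,0,0,0,0,-0.1,0,0,0,0,-0.1,0,0,0,0,-0.09,0.004,0,0,0,0,0,0,0,0,0,0,0,0,0]'

```text
time: 17.4
position: [569.1, -278.1, 107.4]
ee_rot: [-0.001, 0.527, 0.85, 0.0]
ft_force: [-0.7, -0.0, 0.2]
opening: 0.0
gripper_force: 0.0
```

Call:
arm_command --deltas '[0,0,0.04,0,0,0,0,0.04,0,0,0,0,0.02,0,0,0,0,0,0,0,0,0,0,0,0]'

```text
time: 17.9
position: [569.7, -278.3, 88.3]
ee_rot: [-0.0, 0.527, 0.85, -0.0]
ft_force: [-1.0, 0.3, 1.1]
opening: 0.004
gripper_force: 0.0
```

Call:
arm_command --deltas '[0,0,0.015,0,0,0,0,0,0,0,0,0,0,0,0]'

```text
time: 18.2
position: [570.3, -278.8, 86.1]
ee_rot: [0.001, 0.527, 0.85, 0.0]
ft_force: [0.7, -0.8, 1.9]
opening: -0.001
gripper_force: 1.1
```

Contact came at the expected height. I press on to the bottom stop.

Call:
arm_command --deltas '[0,0,0.015,0,0,0,0,0.01,0,0,0,0,0,0,0]'

```text
time: 18.5
position: [570.4, -278.9, 80.9]
ee_rot: [0.001, 0.527, 0.85, 0.0]
ft_force: [0.7, 0.1, 4.6]
opening: -0.0
gripper_force: 2.3
```

Call:
arm_command --deltas '[0,0,0.01,0,0,0,0,0.01,0,0,0,0,0,0,0]'

```text
time: 18.8
position: [570.4, -278.9, 77.5]
ee_rot: [0.001, 0.527, 0.85, 0.0]
ft_force: [-0.3, 0.2, 7.1]
opening: -0.0
gripper_force: 3.2
```

Call:
arm_command --deltas '[0,0,0.01,0,0,0,0,0,0,0,0,0,0,0,0]'

```text
time: 19.1
position: [570.4, -278.9, 77.2]
ee_rot: [0.001, 0.527, 0.85, -0.0]
ft_force: [-2.5, 2.4, 13.2]
opening: -0.0
gripper_force: 6.5
```

Run:
```python
from h import *
a=read_camera("scene")
for t in("button_top","push_lug"):print(t,[(np.round(r["centre"],1).tolist(),round(r["confidence"],2)) for r in look_for(a,t)[:2]])
s=sensors.observe();print(s["position"],s["ft_force"],s["time"])
print(ticket.close_job())
```

```text
button_top [([522.1, -203.0, 63.4], 0.59)]
push_lug [([529.9, -226.5, 40.5], 0.64)]
[ 570.44165598 -278.96654422   77.24514729] [-2.77042758  2.73654328 12.88125114] 19.25
the job is handed in; nothing more can be done
None
```

I pushed the carriage to its far end stop with the button held down, let the button spring up there, and handed the job in at 19.3 s while holding the contact head's pad at its bottom stop with about 13 N. The lock catch was not tested by pushing back, and the pin contact was inferred from the pad's travel and force.

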